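Refit the return spring of a dosing pump

TASK

Refit the return spring of the dosing pump on the dispensary counter: lift the tall, open-coiled spring off its peg on the white parts stand, slip it over the pump's upright rod and, twisting it clockwise (seen from above) whenever the coils catch on the rod's side pin, work it down until its lower end has gone under the pin and it sits fully home on the collar, then let go. Use only light hand pressure, never force it, and leave the other parts on the stand and the things on the counter where they are.

Things in the scene. Friction and masses are not known exactly. Their poses are not given: they have to be found in the camera images.
- spring: The spring to fit: bare steel, stiff (hardly shortens by hand), 27 mm outside and 19 mm inside diameter, 64 mm long, 5 open turns of 4 mm wire, pitch 12 mm, plain ends, 60 g. Origin on its axis at the lower end, z up the axis. Stands on any one of the stand's three pegs, the tallest part there. Grip it 42 to 50 mm above its lower end to keep the fingers clear of the pin.
- wire_end (a point): Lower end of the spring's wire, on the spring's own +y side, 11.5 mm from its axis and 2 mm above its origin. From here the wire climbs 12 mm a turn, anticlockwise seen from above, so turning the spring clockwise screws it down past the pin, 1.9 mm per rad. Brought on with this side about 1.25 rad anticlockwise of the pump's +y, it has 1.8 to 6.3 rad still to twist.
- stand: White plastic parts stand, fixed, 80 x 240 x 18 mm, origin at the centre of its underside, its long side along its y. Three aluminium pegs, 17.4 mm diameter with round ends, stand 44 mm above its top at y = -80, 0 and +80 mm; they hold the spring, the sleeve and the bush in any order.
- seat (a point): Centre of the top face of the pump's steel collar (38 mm diameter), where the spring must sit, 45 mm above the counter; axes as the pump's. Pushed straight down, the spring always stops on the pin, 3 to 14 mm too high. Screwed clockwise, in several grasps, it comes home when the pin lies 7.5 to 8.2 rad along the wire from its lower end; beyond that it wedges.
- rod_top (a point): Centre of the rounded top of the pump's upright steel rod, 14 mm diameter, 72 mm tall above the collar. The rod does not turn under the forces of this job. The spring stays on it when let go between twists.
- pin_level (a point): Point on the rod's axis, 11 mm above the collar, where the side pin sticks out level: steel, 6.5 mm thick, reaching 15.5 mm from the axis, pointing along the pump's +x give or take up to 2.2 rad, not measured. Where the spring stops tells it: 14 mm above the collar if the pin is just past the wire's lower end, 1.9 mm less per rad further along the first turn (anticlockwise from above).
- pump: The dosing pump's foot, fixed: grey cast body 110 x 90 x 28 mm with a 52 mm round boss to 40 mm and the steel collar to 45 mm, origin at the centre of its underside, +x towards its 18 mm outlet stub (85 mm from the rod's axis). It carries the rod and pin.
- sleeve: Smooth steel sleeve, 27 mm diameter, 45 mm tall, on another peg of the stand; to be left alone. Origin at its lower end.
- bush: Short dark steel bush, 26 mm diameter, 28 mm tall, on the remaining peg; to be left alone. Origin at its lower end.
- syrup: Amber glass bottle, 56 mm diameter, 150 mm tall, standing; bystander.
- dropper1: Small white dropper bottle, 28 mm diameter, 60 mm tall; bystander.
- dropper2: Second small dropper bottle, same size; bystander.
- balm: Black jar with red lid, 52 mm diameter, 45 mm tall; bystander.
- carton: Cardboard medicine carton 50 x 90 x 35 mm; bystander.

How it is judged:
By the outcome, as a careful person would: the job done as asked, in the order asked, and still so for the second after the job is handed in, with the robot touching nothing.
It also fails if it takes over 72 s, if anything falls off the work surface, if the arm or the gripper's body presses on something with over 40 N, if the wrist force passes 120 N, or if a joint passes its speed limit or range.

ROBOT

A 7-joint arm with a two-finger parallel gripper is mounted at the origin on the work surface. World frame = base frame: x ahead of the robot, y to its left, z up, the work surface at z = 0. Lengths are in m, angles in rad, forces in N, time in s.
With the tool pointing down it reaches from about 0.425 to 0.825 m from the base axis. Payload 3.6 kg.
Tool frame: the origin (TCP) lies midway between the tips of the shut fingers; the grasp point (between the pads) lies 19 mm behind it; x points along the fingers, z is the direction in which the jaws open and shut, and the axes are right-handed (so a half turn about x gives the same grasp; the last joint's range is limited). The gripper opens to 93 mm and grips with 3 to 60 N. Pads are 15 mm wide; open, the fingers measure 128 mm over their backs; the gripper's body (75 mm by 188 mm) begins 65 mm behind the grasp point.
Start: joints at [-1.135, 0.615, -0.013, 1.423, 0.008, 1.103, -0.04], TCP at [0.29, 0.582, 0.219] pointing down, gripper open.
Joint ranges: [-3.12, 3.12], [-0.3, 2.06], [-1.34, 1.32], [0.26, 2.42], [-1.36, 4.5], [0.01, 1.98], [-2.84, 2.84]. Speed limits (rad/s): [2.79, 2.79, 3.14, 3.14, 3.14, 3.14, 3.14].

INTERFACE

Orientations are given as a unit quaternion [w, x, y, z].
In Python, from bench import bot, fingers, planner, status, vision, order gives the robot as it stands. Calls block until the motion is done:
- bot.goto(position, orientation): joint-space move of the TCP to a pose.
- bot.line_to(position, orientation=None, rate=0.15): straight line of the TCP; orientation=None keeps the orientation; rate is the mean speed in m/s.
- bot.move_joints(angles): joint-space move.
- fingers.move_gripper(opening): finger opening in m; the grip force is fixed at half the most; returns when the fingers have stopped.
- bot.wait(seconds).
- planner.solve_ik(position, orientation): joint angles nearest the present ones, or None.
- status.sense(): the state.
- vision.grab_frame(name): name is "scene" or "top"; returns a dict with "frame" (384x512x3 uint8, blue, green, red), "z_map" (384x512 float32, m along the optical axis (not along the pixel's ray), 0 where there is no reading), "K" (3x3 intrinsics, pixels), "cam_to_world" (4x4, takes a point from camera to world coordinates). Camera axes: x right, y down, z forward; pixel columns grow to the right and rows downward; lengths in m; the calibration is good to about 2 mm. A picture is of the moment at which its call begins.
A pose or a line that the arm cannot do raises bot.PlanningError and nothing moves.
- order.sign_off(): hands the job in, once; it reports no verdict.
The state is a dict: "clock": time; "joint_positions": joint angles; "qvel": joint speeds; "joint_torque": joint torques, N m; "position": TCP position; "ee_rot": TCP orientation; "wrist_force": force on the tool from outside, world axes, zero at the start; "torque": the same for the moment, N m; "grip_width": finger opening in m.
Only numpy, scipy, OpenCV 4.12 (cv2) and the standard library are available. Lean on these libraries where they do the work, as an engineer would, in place of code of your own. Each camera call takes 0.05 s, during which the arm holds its last target.

## Working session

There is one attempt and no reset: what is moved stays moved. The work goes in short steps, each a Python script; the robot and the scene stay as the last script left them, time stands still between calls to the robot, and variables do not carry over. Pictures are saved under pics/ and viewed, and the job is handed in when it is done.

```bash
ls; mkdir -p pics
python3 - <<'E'
from bench import bot, fingers, planner, status, vision, order
import cv2,numpy as np
s=status.sense();print({k:np.round(v,3).tolist() for k,v in s.items()})
for n in("scene","top"):
    f=vision.grab_frame(n);cv2.imwrite(f"pics/{n}0.png",f["frame"]);print(n,f["K"],f["cam_to_world"])
    np.savez(f"{n}0.npz",**f)
E
```

```text
pics
{'clock': 0.0, 'joint_positions': [-1.136, 0.616, -0.013, 1.425, 0.008, 1.103, -0.04], 'qvel': [0.001, 0.001, 0.001, 0.002, 0.0, 0.001, 0.001], 'joint_torque': [-0.0, -45.894, 0.209, -16.574, -0.061, 0.021, 0.0], 'position': [0.289, 0.581, 0.217], 'ee_rot': [0.6, -0.373, 0.602, 0.372], 'wrist_force': [0.413, -0.386, -0.375], 'torque': [0.036, -0.004, -0.042], 'grip_width': 0.093}
scene [[463.29380045   0.         247.55564235]
 [  0.         463.29380045 192.22011984]
 [  0.           0.           1.        ]] [[ 0.66254977  0.5065604  -0.55174665  1.15502085]
 [ 0.74900965 -0.44462018  0.49122036 -0.54145066]
 [ 0.00351509 -0.7387215  -0.67400163  0.79994615]
 [ 0.          0.          0.          1.        ]]
top [[407.85279352   0.         262.25084642]
 [  0.         407.85279352 193.63922513]
 [  0.           0.           1.        ]] [[-0.01105887 -0.99608731  0.08767992  0.50014763]
 [-0.99964727  0.01313044  0.02308516 -0.01836544]
 [-0.02414611 -0.0873937  -0.99588117  1.10836634]
 [ 0.          0.          0.          1.        ]]
```

View pics/scene0.png

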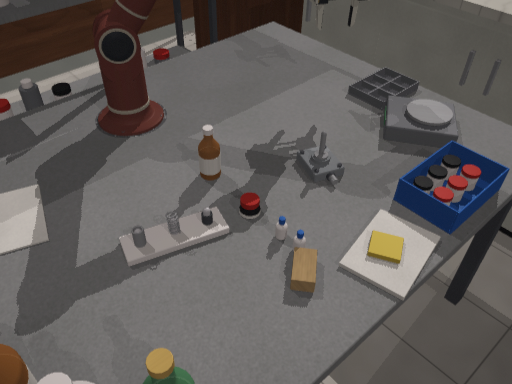

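View pics/top0.png

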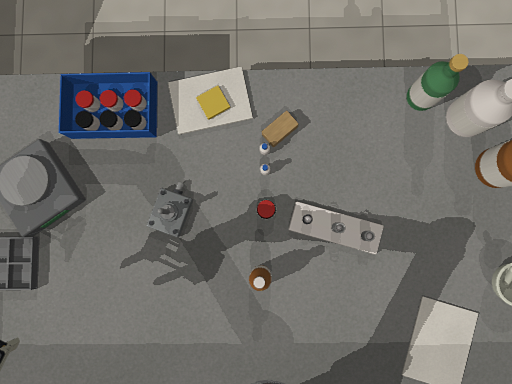

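Scene view: the stand is at about (175,235) with three parts, the pump is at (320,165), and the balm jar, droppers and carton lie between them. Next I'll enlarge these.

Run:
```python
import cv2,numpy as np
s=cv2.imread("pics/scene0.png");t=cv2.imread("pics/top0.png")
r=lambda a,k:cv2.resize(a,None,fx=k,fy=k,interpolation=cv2.INTER_CUBIC)
a=r(s[200:265,115:235],6);b=r(s[120:190,285:355],6);
cv2.imwrite("pics/a.png",a[:, :720]);cv2.imwrite("pics/b.png",b)
cv2.imwrite("pics/c.png",r(t[190:260,280:390],6));cv2.imwrite("pics/d.png",r(t[170:250,135:215],6))
```

```text
(no output)
```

View pics/a.png

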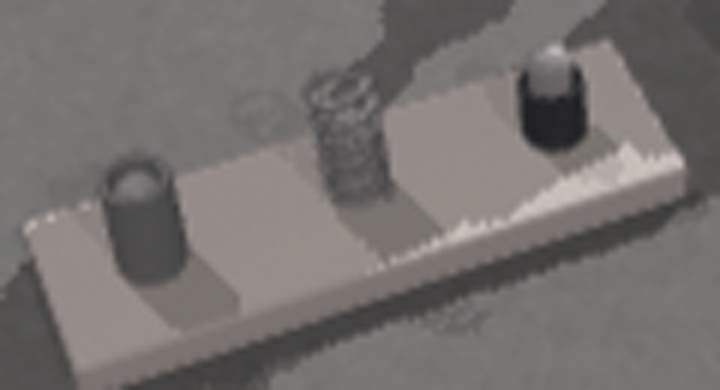

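View pics/b.png

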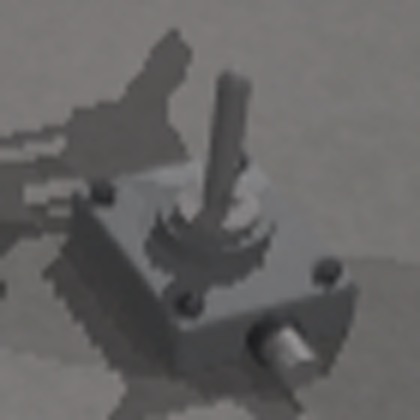

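View pics/c.png

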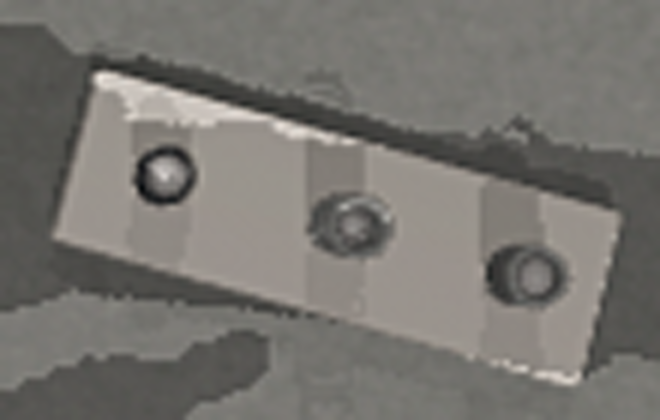

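View pics/d.png

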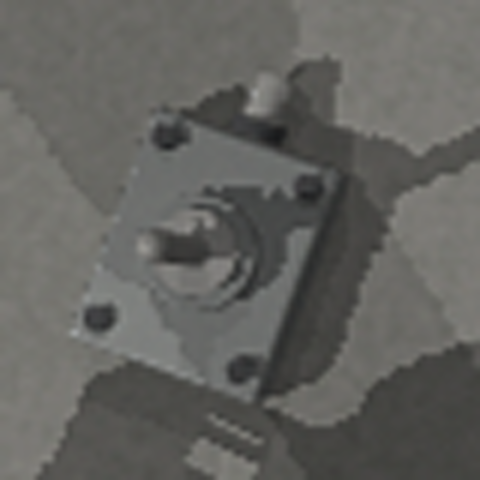

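The top view confirms it: the spring, with open coils, is on the middle peg at about (338,227). The bush is at (307,219), the sleeve at (368,236) and the pump rod at about (168,211). The pump's outlet stub points towards image up (180,187). Now I'll measure.

```bash
cat > h.py <<'E'
import cv2,numpy as np
def load(n,i=0): return dict(np.load(f"{n}{i}.npz"))
def cloud(f):
    h,w=f["z_map"].shape;u,v=np.meshgrid(np.arange(w),np.arange(h));z=f["z_map"]
    P=np.stack([(u-f["K"][0,2])/f["K"][0,0]*z,(v-f["K"][1,2])/f["K"][1,1]*z,z],-1)
    return P@f["cam_to_world"][:3,:3].T+f["cam_to_world"][:3,3]
def ray(f,uv,z):
    d=np.array([(uv[0]-f["K"][0,2])/f["K"][0,0],(uv[1]-f["K"][1,2])/f["K"][1,1],1.])
    d=f["cam_to_world"][:3,:3]@d;o=f["cam_to_world"][:3,3];return o+d*(z-o[2])/d[2]
def proj(f,p):
    T=f["cam_to_world"];c=T[:3,:3].T@(np.array(p)-T[:3,3]);return (f["K"]@c)[:2]/c[2]
E
python3 - <<'E'
from h import *
for n in("top","scene"):
    f=load(n);P=cloud(f);ok=f["z_map"]>0
    # stand top
    box=dict(top=(190,265,280,395),scene=(200,270,110,240))[n]
    M=np.zeros(ok.shape,bool);M[box[0]:box[1],box[2]:box[3]]=1
    m=M&ok&(abs(P[...,2]-.018)<.006)
    k,lab,st,_=cv2.connectedComponentsWithStats(m.astype(np.uint8));m=lab==1+np.argmax(st[1:,4])
    r=cv2.minAreaRect(P[m][:,:2].astype(np.float32)*1000);print(n,"stand",r,np.median(P[m][:,2]))
    q=P[M&ok&(P[...,2]>.03)];
    for c in q[q[:,2]>.045][::1][:0]:print(c)
    k,lab,st,ce=cv2.connectedComponentsWithStats((M&ok&(P[...,2]>.03)).astype(np.uint8))
    for i in range(1,k):
        q=P[lab==i];
        if len(q)>8:print(" part",ce[i],len(q),q.mean(0).round(4),q.min(0).round(4),q.max(0).round(4))
    box=dict(top=(170,250,135,215),scene=(120,195,285,355))[n]
    M[:]=0;M[box[0]:box[1],box[2]:box[3]]=1
    m=M&ok&(abs(P[...,2]-.028)<.005)
    r=cv2.minAreaRect(P[m][:,:2].astype(np.float32)*1000);print(n,"pump",r,np.median(P[m][:,2]))
    for lo,hi in((.038,.049),(.05,.125)):
        q=P[M&ok&(P[...,2]>lo)&(P[...,2]<hi)];
        if len(q):print(lo,len(q),q.mean(0).round(4),q.min(0).round(4),q.max(0).round(4))
E
```

```text
top stand ((504.5777587890625, -187.19540405273438), (239.71206665039062, 80.22258758544922), 73.65613555908203) 0.02006161386916383
 part [307.3875 218.6875] 80 [ 0.5267 -0.1095  0.0533] [ 0.5157 -0.1222  0.0327] [ 0.539  -0.0986  0.0668]
 part [338.51724138 227.17241379] 116 [ 0.504  -0.187   0.0641] [ 0.4918 -0.2016  0.031 ] [ 0.5176 -0.1745  0.0858]
 part [367.93043478 235.51304348] 115 [ 0.482  -0.2619  0.0587] [ 0.4702 -0.2759  0.0302] [ 0.4935 -0.2501  0.0697]
top pump ((563.8697509765625, 250.22010803222656), (90.44359588623047, 139.55650329589844), 69.48574829101562) 0.029899660971274278
0.038 209 [0.5486 0.2518 0.0438] [0.4962 0.2292 0.0382] [0.5752 0.3005 0.0489]
0.05 85 [0.5504 0.2523 0.0853] [0.5329 0.2368 0.0501] [0.5668 0.2711 0.1228]
scene stand ((506.820068359375, -187.24188232421875), (240.62574768066406, 83.9168930053711), 73.86859893798828) 0.01809635406259258
 part [206.27407407 214.77777778] 135 [ 0.5336 -0.1143  0.0468] [ 0.5175 -0.1241  0.0301] [ 0.5429 -0.0999  0.0641]
 part [172.56666667 222.06666667] 210 [ 0.5102 -0.19    0.0563] [ 0.4917 -0.2017  0.0301] [ 0.5196 -0.1744  0.0824]
 part [138.11059908 234.70506912] 217 [ 0.4888 -0.2661  0.0524] [ 0.4715 -0.2777  0.03  ] [ 0.4986 -0.251   0.0665]
scene pump ((565.4060668945312, 250.7724151611328), (91.37458038330078, 139.06509399414062), 70.29652404785156) 0.027817693264332644
0.038 158 [0.5565 0.2495 0.0426] [0.5277 0.2288 0.0382] [0.5789 0.2772 0.0487]
0.05 122 [0.5549 0.2519 0.085 ] [0.5469 0.2464 0.0509] [0.5662 0.2591 0.1181]
```

Run:
```python
from h import *
for n in("top","scene"):
    f=load(n);P=cloud(f);ok=f["z_map"]>0
    box=dict(top=(170,250,135,215),scene=(120,195,285,355))[n]
    M=np.zeros(ok.shape,bool);M[box[0]:box[1],box[2]:box[3]]=1
    for lo in np.arange(.05,.125,.01):
        q=P[M&ok&(P[...,2]>lo)&(P[...,2]<lo+.01)]
        if len(q):print(n,lo.round(2),len(q),q.mean(0).round(4),q.min(0).round(4),q.max(0).round(4))
    q=P[M&ok&(P[...,2]>.049)&(P[...,2]<.066)];d=q[:,:2]-[.5505,.2550];r=np.hypot(*d.T)
    for a,b,c in zip(q[r>.008],r[r>.008],np.arctan2(d[:,1],d[:,0])[r>.008]):print("  pin?",a.round(3),b.round(4),(c+np.deg2rad(20.2)).round(2))
    # expected projections
    print([proj(f,(.5505,.2550,z)).round(1).tolist() for z in(.045,.056,.117)])
    print("spring",[proj(f,(.5055,-.187,z)).round(1).tolist() for z in(.018,.082)])
    c=.5055,-.187
    box=dict(top=(215,240,325,352),scene=(205,240,160,185))[n]
    M[:]=0;M[box[0]:box[1],box[2]:box[3]]=1
    q=P[M&ok&(P[...,2]>.066)];d=q[:,:2]-c;r=np.hypot(*d.T);a=np.arctan2(d[:,1],d[:,0])
    k=(r>.007);o=np.argsort(a[k])
    print([(x,y) for x,y in zip(a[k][o].round(2).tolist(),(q[k][o][:,2]*1000).round(0).tolist())])
r=lambda a,k:cv2.resize(a,None,fx=k,fy=k,interpolation=cv2.INTER_CUBIC)
t=load("top")["frame"];s=load("scene")["frame"]
def en(a):return cv2.convertScaleAbs(a,alpha=1.7,beta=-60)
cv2.imwrite("pics/e.png",np.hstack([en(r(t[213:241,325:353],14)),en(r(s[208:236,158:186],14))]))
cv2.imwrite("pics/g.png",np.hstack([en(r(t[195:230,150:185],11)),en(r(s[130:165,303:338],11))]))
```

```text
top 0.05 23 [0.5495 0.2517 0.052 ] [0.5329 0.2368 0.0501] [0.5668 0.2711 0.0599]
top 0.06 11 [0.5561 0.2514 0.0637] [0.5452 0.2486 0.0602] [0.5635 0.2553 0.0668]
top 0.07 6 [0.5495 0.2502 0.075 ] [0.5449 0.2489 0.0719] [0.5549 0.2518 0.079 ]
top 0.08 3 [0.5487 0.25   0.0839] [0.5446 0.2483 0.0808] [0.5521 0.2525 0.0873]
top 0.09 8 [0.5487 0.2503 0.0952] [0.5439 0.2492 0.0901] [0.5543 0.253  0.0999]
top 0.1 5 [0.5491 0.2509 0.1042] [0.5435 0.249  0.1004] [0.5563 0.2524 0.1095]
top 0.11 26 [0.55   0.2545 0.1156] [0.5433 0.2491 0.1106] [0.5556 0.2606 0.1196]
top 0.12 3 [0.5487 0.2549 0.1214] [0.5479 0.2518 0.1206] [0.5503 0.2568 0.1228]
  pin? [0.567 0.261 0.05 ] 0.0173 0.69
  pin? [0.564 0.266 0.049] 0.0178 1.03
  pin? [0.563 0.252 0.062] 0.0132 0.15
  pin? [0.563 0.249 0.064] 0.014 -0.06
  pin? [0.564 0.248 0.05 ] 0.0155 -0.15
  pin? [0.564 0.242 0.05 ] 0.0185 -0.4
  pin? [0.562 0.263 0.05 ] 0.0139 0.99
  pin? [0.561 0.255 0.061] 0.0105 0.38
  pin? [0.561 0.253 0.06 ] 0.0107 0.15
  pin? [0.561 0.25  0.06 ] 0.0115 -0.07
  pin? [0.561 0.247 0.05 ] 0.0133 -0.25
  pin? [0.558 0.252 0.062]
[... 2987 characters left out ...]
 68.0), (-1.04, 79.0), (-0.92, 80.0), (-0.9, 69.0), (-0.89, 78.0), (-0.86, 77.0), (-0.74, 69.0), (-0.65, 80.0), (-0.65, 81.0), (-0.6, 67.0), (-0.5, 79.0), (-0.46, 79.0), (-0.44, 68.0), (-0.42, 71.0), (-0.3, 77.0), (-0.3, 81.0), (-0.2, 67.0), (-0.1, 80.0), (-0.08, 68.0), (-0.05, 68.0), (0.08, 68.0), (0.1, 82.0), (0.1, 79.0), (0.11, 78.0), (0.18, 72.0), (0.25, 69.0), (0.26, 67.0), (0.37, 82.0), (0.45, 80.0), (0.47, 71.0), (0.58, 82.0), (0.6, 67.0), (0.68, 81.0), (0.76, 68.0), (0.92, 69.0), (1.05, 71.0), (1.07, 68.0), (1.31, 69.0), (1.88, 72.0), (1.94, 74.0), (2.22, 71.0), (2.34, 70.0), (2.46, 73.0), (2.49, 71.0), (2.7, 74.0), (2.73, 70.0), (2.93, 74.0), (2.95, 71.0), (3.04, 72.0), (3.1, 70.0)]
```

View pics/e.png

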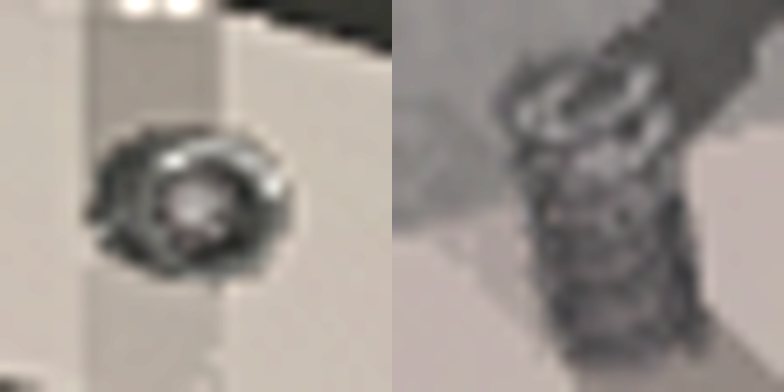

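View pics/g.png

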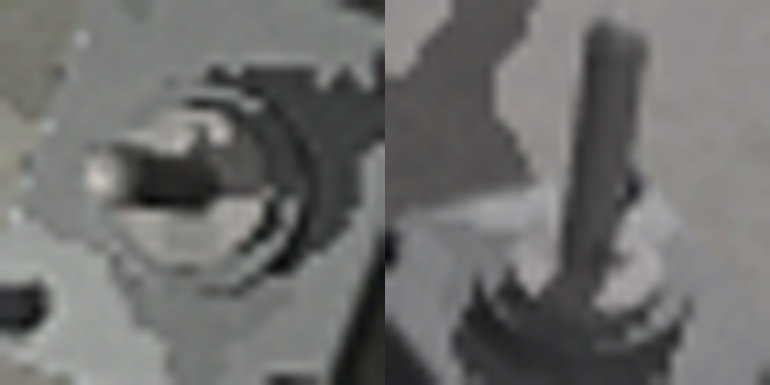

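The depth data settles the layout, and both views agree to about 1.5 mm:
- **Spring:** axis at about (0.505, -0.1875). Its top step, which has the same azimuth as the wire end, is at about 0.85 rad.
- **Rod:** axis at about (0.5505, 0.2553), with the pump's +x at about -0.35 rad.
- **Pin:** seen in both views at about -0.30 rad.

With the spring brought on unturned, the pin would lie about 5.1 rad along the wire, leaving about 2.7 rad of twist. Next I'll check the reach.

```bash
cat >> h.py <<'E'
from scipy.spatial.transform import Rotation as R
SP=np.array([.505,-.1875]);ROD=np.array([.5505,.2553])
def ori(psi):
    x=np.array([0,0,-1.]);z=np.array([np.cos(psi),np.sin(psi),0]);y=np.cross(z,x)
    q=R.from_matrix(np.stack([x,y,z],1)).as_quat();return [float(a) for a in(q[3],q[0],q[1],q[2])]
def psi_of(q):
    z=R.from_quat([q[1],q[2],q[3],q[0]]).apply([0,0,1]);return np.arctan2(z[1],z[0])
def tilt(q): return R.from_quat([q[1],q[2],q[3],q[0]]).apply([1,0,0])[:2]
E
python3 - <<'E'
from h import *
from bench import planner,status
s=status.sense();print(psi_of(s["ee_rot"]),tilt(s["ee_rot"]))
for i in range(3):s=status.sense();print(s["position"],s["wrist_force"],s["clock"])
for nm,p in(("sp",(*SP,.045)),("spup",(*SP,.2)),("rod",(*ROD,.08)),("rodup",(*ROD,.165))):
    for k in np.arange(-3.1,3.2,.4):
        q=planner.solve_ik(list(map(float,p)),ori(k-.284+3.1-3.1))
        print(nm,round(k-.284,2),None if q is None else np.round(q,2).tolist())
f=load("top");print("syrup",ray(f,(259,283),.15))
E
```

```text
1.1090794639519859 [-0.00098157 -0.00202034]
[0.28929771 0.58129244 0.21763174] [-0.47617561 -0.32291809 -0.32741561] 0.1
[0.28929771 0.58129244 0.21763174] [-0.47617561 -0.32291809 -0.32741561] 0.1
[0.28929771 0.58129244 0.21763174] [-0.47617561 -0.32291809 -0.32741561] 0.1
sp -3.38 [0.58, 0.72, -0.42, 1.91, 0.48, 0.61, 2.76]
sp -2.98 [-0.3, 1.0, 1.13, 1.94, -1.11, 1.01, -1.62]
sp -2.58 [-0.3, 1.0, 1.13, 1.94, -1.11, 1.01, -1.22]
sp -2.18 [-0.23, 0.89, 0.94, 1.94, -0.98, 0.86, -0.94]
sp -1.78 [0.01, 0.73, 0.49, 1.93, -0.57, 0.62, -0.92]
sp -1.38 [0.05, 0.72, 0.42, 1.93, -0.5, 0.6, -0.58]
sp -0.98 [0.08, 0.71, 0.37, 1.93, -0.44, 0.58, -0.25]
sp -0.58 [0.12, 0.7, 0.31, 1.93, -0.37, 0.57, 0.09]
sp -0.18 [0.16, 0.7, 0.25, 1.92, -0.3, 0.56, 0.42]
sp 0.22 [0.2, 0.69, 0.18, 1.92, -0.22, 0.55, 0.74]
sp 0.62 [0.24, 0.68, 0.11, 1.92, -0.13, 0.54, 1.06]
sp 1.02 [0.29, 0.68, 0.04, 1.92, -0.05, 0.54, 1.38]
sp 1.42 [0.34, 0.68, -0.04, 1.92, 0.05, 0.54, 1.68]
sp 1.82 [0.4, 0.68, -0.13, 1.92, 0.16, 0.55, 1.98]
sp 2.22 [0.47, 0.69, -0.24, 1.91, 0.28, 0.57, 2.26]
sp 2.62 [0.53, 0.7, -0.34, 1.91, 0.4,
[... 2000 characters left out ...]
[-0.89, 0.7, 0.72, 1.64, -0.52, 1.01, -1.78]
rodup -1.38 [-0.83, 0.67, 0.62, 1.64, -0.45, 0.98, -1.45]
rodup -0.98 [-0.78, 0.65, 0.52, 1.63, -0.37, 0.96, -1.11]
rodup -0.58 [-0.71, 0.63, 0.4, 1.63, -0.29, 0.94, -0.79]
rodup -0.18 [-0.65, 0.62, 0.3, 1.63, -0.22, 0.93, -0.46]
rodup 0.22 [-0.6, 0.61, 0.21, 1.63, -0.15, 0.92, -0.12]
rodup 0.62 [-0.54, 0.6, 0.11, 1.63, -0.08, 0.92, 0.22]
rodup 1.02 [-0.48, 0.6, 0.02, 1.62, -0.01, 0.92, 0.56]
rodup 1.42 [-0.43, 0.6, -0.07, 1.62, 0.05, 0.92, 0.9]
rodup 1.82 [-0.36, 0.61, -0.17, 1.62, 0.12, 0.93, 1.24]
rodup 2.22 [-0.3, 0.61, -0.28, 1.62, 0.2, 0.94, 1.57]
rodup 2.62 [-0.24, 0.63, -0.39, 1.62, 0.28, 0.95, 1.9]
syrup [0.37693268 0.01367641 0.15      ]
```

```bash
cat >> h.py <<'E'
def show(s,t=""):print(t,"t",round(s["clock"],2),"p",np.round(s["position"],4).tolist(),"psi",round(float(psi_of(s["ee_rot"])),3),"F",np.round(s["wrist_force"],1).tolist(),"M",np.round(s["torque"],2).tolist(),"w",round(s["grip_width"],4),"q7",round(s["joint_positions"][6],2))
E
python3 - <<'E'
from h import *
from bench import *
from bench import bot,fingers,status
o=ori(2.2)
bot.goto([*SP,.2],o);show(status.sense())
fingers.move_gripper(.06);show(status.sense())
bot.line_to([*SP,.11],o,rate=.12);show(status.sense())
import cv2
from bench import vision
for n in("scene","top"):
    f=vision.grab_frame(n);np.savez(f"{n}1.npz",**f);cv2.imwrite(f"pics/{n}1.png",f["frame"])
s=load("scene",1)["frame"];t=load("top",1)["frame"]
cv2.imwrite("pics/i.png",np.hstack([cv2.resize(s[150:260,110:240],None,fx=3,fy=3),cv2.resize(t[160:270,280:410],None,fx=3,fy=3)]))
E
```

```text
t 2.92 p [0.5055, -0.1866, 0.2] psi 2.202 F [-0.1, -0.2, -0.7] M [0.07, 0.02, 0.03] w 0.0931 q7 2.54
 t 3.65 p [0.505, -0.1875, 0.2] psi 2.2 F [-0.1, -0.5, -0.4] M [0.03, 0.03, -0.01] w 0.06 q7 2.54
 t 4.55 p [0.5056, -0.1877, 0.1106] psi 2.2 F [-0.4, -0.1, 0.1] M [0.07, -0.01, 0.07] w 0.0597 q7 2.55
```

View pics/i.png

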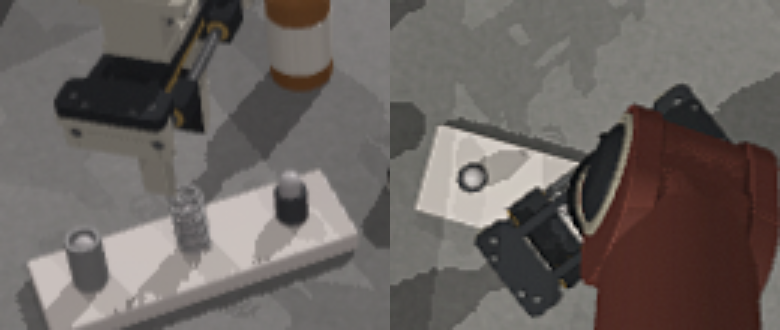

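The gripper hovers over the middle peg with the jaws roughly along the line of sight. The near finger is at about (160,180) in the left crop. I'll check the projected finger point and then grasp.

```bash
python3 - <<'E'
from h import *
f=load("scene",1)
d=np.array([np.cos(2.2),np.sin(2.2)])
for k in(-.035,0,.035):
    p=proj(f,(*(SP+k*d),.11));print(k,((p-[110,150])*3).round())
E
python3 - <<'E'
from h import *
from bench import bot,fingers,status,vision
o=ori(2.2)
bot.line_to([*SP,.045],o,rate=.08);show(status.sense())
w=fingers.move_gripper(.02);show(status.sense(),"closed")
bot.wait(.2);show(status.sense())
bot.line_to([*SP,.075],o,rate=.06);show(status.sense(),"lift30")
bot.line_to([*SP,.19],o,rate=.15);show(status.sense(),"up")
for n in("scene","top"):
    f=vision.grab_frame(n);np.savez(f"{n}2.npz",**f)
s=load("scene",2)["frame"];t=load("top",2)["frame"]
cv2.imwrite("pics/j.png",np.hstack([cv2.resize(s[150:260,110:240],None,fx=3,fy=3),cv2.resize(t[160:270,280:410],None,fx=3,fy=3)]))
E
```

```text
-0.035 [162. 192.]
0 [179. 159.]
0.035 [195. 127.]
 t 5.61 p [0.5054, -0.1877, 0.0454] psi 2.2 F [0.2, 0.1, -0.0] M [0.08, 0.01, 0.01] w 0.06 q7 2.55
closed t 6.27 p [0.5045, -0.187, 0.045] psi 2.2 F [-0.9, 0.8, 1.9] M [0.42, 0.29, 0.01] w 0.0257 q7 2.55
 t 6.47 p [0.5046, -0.187, 0.045] psi 2.2 F [-2.2, 1.1, 2.5] M [0.51, 0.33, 0.06] w 0.0256 q7 2.55
lift30 t 7.12 p [0.5046, -0.1873, 0.0754] psi 2.2 F [-3.1, 2.0, 2.5] M [0.55, 0.68, 0.02] w 0.0254 q7 2.55
up t 8.03 p [0.5047, -0.1876, 0.1893] psi 2.2 F [-0.3, 0.2, -1.4] M [0.08, 0.04, 0.01] w 0.0256 q7 2.54
```

View pics/j.png

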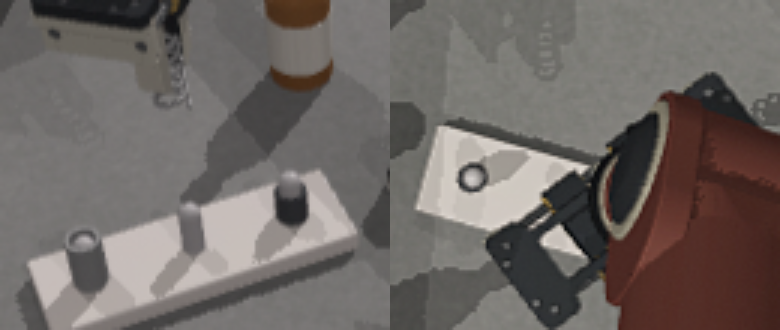

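The spring is in the fingers and clear of its bare peg. The sleeve and the bush haven't moved. Now I'll move to above the rod and check alignment.

Run:
```python
from h import *
from bench import bot,fingers,status,vision
o=ori(2.2)
bot.goto([*ROD,.175],o);bot.wait(.2);show(status.sense(),"over rod")
for n in("scene","top"):
    f=vision.grab_frame(n);np.savez(f"{n}3.npz",**f)
fs=load("scene",3);P=cloud(fs);ok=fs["z_map"]>0
for lo,hi in((.146,.154),(.154,.162),(.162,.17),(.08,.09),(.09,.10),(.1,.11),(.11,.118)):
    m=ok&(P[...,2]>lo)&(P[...,2]<hi)&(np.hypot(P[...,0]-ROD[0],P[...,1]-ROD[1])<.03)
    q=P[m];v,u=np.where(m)
    if len(q):
        print(lo,len(q),q.mean(0).round(4),"u",u.min(),u.max(),"v",v.min(),v.max(),"pred u",proj(fs,(*ROD,(lo+hi)/2)).round(1))
s=fs["frame"];t=load("top",3)["frame"]
cv2.imwrite("pics/k.png",np.hstack([cv2.resize(s[90:180,280:370],None,fx=4.4,fy=4.4,interpolation=cv2.INTER_CUBIC),cv2.resize(t[150:240,125:215],None,fx=4.4,fy=4.4)]))
```

```text
over rod t 9.97 p [0.5511, 0.2538, 0.1751] psi 2.198 F [-1.0, -0.5, -0.8] M [0.07, 0.04, -0.02] w 0.0254 q7 1.74
0.146 11 [0.5529 0.2615 0.1517] u 323 330 v 118 122 pred u [324.8 120.4]
0.154 20 [0.5559 0.246  0.1583] u 320 330 v 118 121 pred u [325.2 117.7]
0.162 11 [0.5553 0.2484 0.1659] u 321 330 v 114 120 pred u [325.6 115. ]
0.08 20 [0.5542 0.2512 0.0849] u 320 325 v 140 145 pred u [321.9 141.4]
0.09 16 [0.5555 0.2528 0.0944] u 321 325 v 138 141 pred u [322.4 138.3]
0.1 18 [0.5548 0.2518 0.1051] u 321 326 v 135 138 pred u [322.8 135.1]
0.11 19 [0.5532 0.2533 0.114 ] u 321 326 v 131 135 pred u [323.2 132.2]
```

View pics/k.png

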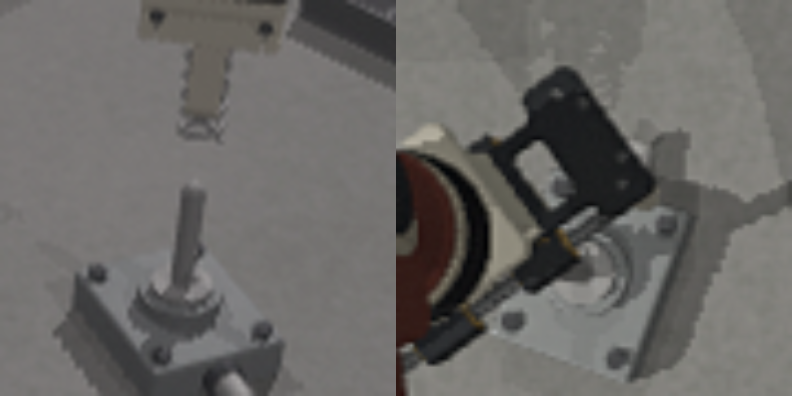

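In the scene view the spring's lower coil is centred at u≈325 and the rod at u≈323.5. The calibration predicts 325.2 and 323.2, so they're aligned to within about 1 mm. I'll descend under force watch.

Run:
```python
from h import *
from bench import bot,fingers,status,vision
o=ori(2.2)
for z in(.150,.145,.141,.137,.132,.125,.117,.107,.097,.090,.086,.084,.082,.081,.080,.079,.078,.077,.076,.075,.074):
    bot.line_to([*ROD,z],o,rate=.06)
    s=status.sense();show(s,z)
    F=s["wrist_force"]
    if F[2]>4 or np.hypot(*F[:2])>8: print("stop");break
```

```text
0.15 t 10.63 p [0.5504, 0.2553, 0.1496] psi 2.2 F [-0.1, -0.0, -1.3] M [0.08, -0.02, -0.02] w 0.0257 q7 1.74
0.145 t 10.88 p [0.5504, 0.2553, 0.1448] psi 2.2 F [-0.4, -0.3, -0.7] M [0.08, 0.01, 0.07] w 0.0252 q7 1.74
0.141 t 11.13 p [0.5503, 0.2552, 0.1408] psi 2.2 F [-0.0, -0.2, -0.4] M [0.12, -0.0, -0.01] w 0.0253 q7 1.74
0.137 t 11.38 p [0.5503, 0.2552, 0.1367] psi 2.2 F [0.3, 0.2, -0.0] M [0.02, -0.02, 0.02] w 0.0255 q7 1.74
0.132 t 11.63 p [0.5502, 0.2551, 0.1316] psi 2.2 F [1.4, -1.5, -0.9] M [0.07, 0.03, 0.04] w 0.0256 q7 1.74
0.125 t 11.9 p [0.5501, 0.2551, 0.1244] psi 2.2 F [-0.2, -0.5, -1.1] M [0.05, -0.04, -0.0] w 0.0256 q7 1.74
0.117 t 12.18 p [0.5501, 0.2552, 0.1164] psi 2.2 F [0.0, 0.4, -0.4] M [0.1, 0.03, -0.02] w 0.0254 q7 1.74
0.107 t 12.5 p [0.5501, 0.2552, 0.1063] psi 2.2 F [0.1, 0.0, -0.2] M [0.08, 0.02, 0.04] w 0.0253 q7 1.74
0.097 t 12.82 p [0.5501, 0.2552, 0.0964] psi 2.2 F [0.3, -0.3, -1.2] M [0.09, 0.01, -0.03] w 0.0253 q7 1.74
0.09 t 13.08 p [0.5502, 0.2552, 0.0895] psi 2.2 F [0.4, -0.3, -1.0] M [0.05, 0.08, 0.04] w 0.0253 q7 1.74
0.086 t 13.33 p [0.5503, 0.
[... 344 characters left out ...]
 [-0.7, -0.1, -1.1] M [0.18, -0.01, 0.02] w 0.0252 q7 1.74
0.08 t 14.33 p [0.5505, 0.2553, 0.08] psi 2.2 F [0.8, 1.0, -1.1] M [0.19, 0.02, 0.02] w 0.0253 q7 1.74
0.079 t 14.58 p [0.5505, 0.2553, 0.0789] psi 2.2 F [0.3, 1.2, -0.8] M [0.2, -0.05, -0.05] w 0.0256 q7 1.74
0.078 t 14.83 p [0.5505, 0.2553, 0.0779] psi 2.2 F [0.5, 0.2, -0.3] M [0.21, -0.04, -0.04] w 0.0255 q7 1.74
0.077 t 15.08 p [0.5505, 0.2553, 0.0769] psi 2.2 F [0.2, 1.0, -0.9] M [0.17, -0.03, 0.03] w 0.0254 q7 1.74
0.076 t 15.33 p [0.5506, 0.2553, 0.0762] psi 2.2 F [0.1, 0.5, 1.1] M [0.13, 0.07, -0.04] w 0.0256 q7 1.74
0.075 t 15.58 p [0.5507, 0.2555, 0.0759] psi 2.2 F [-1.6, 0.1, 4.8] M [0.02, 0.29, 0.01] w 0.0254 q7 1.74
stop
```

The spring stopped 4.2 mm above the collar, against 4.25 mm predicted from the images. That puts the pin about 5.15 rad along the wire, leaving about 2.7 rad of twist to reach 7.85. Now I'll screw it down clockwise, following the helix with light pressure.

```bash
cat >> h.py <<'E'
def screw(bot,status,psi,z,steps,d=.15,z0=.0757,psi0=2.2,bias=.0010,zmin=.0708):
    """turn clockwise, TCP z follows the helix; z = current commanded"""
    for i in range(steps):
        psi-=d
        zc=.0762-.0019*(psi0-psi)-bias
        z=max(zc,zmin)
        bot.line_to([*ROD,float(z)],ori(psi),rate=.02)
        s=status.sense();show(s,f"zc {z:.4f}")
        F=s["wrist_force"];M=s["torque"]
        if F[2]>10 or F[2]<-8 or np.hypot(*F[:2])>12 or abs(M[2])>.35: print("STOP");break
    return psi,z
E
python3 - <<'E'
from h import *
from bench import bot,fingers,status,vision
screw(bot,status,2.2,.075,4,d=.1)
E
```

```text
zc 0.0750 t 15.83 p [0.5511, 0.2551, 0.0756] psi 2.102 F [0.0, -0.2, 4.0] M [-0.06, 0.04, -0.03] w 0.0256 q7 1.67
zc 0.0748 t 16.08 p [0.5512, 0.2552, 0.0752] psi 2.003 F [0.2, -0.7, 5.4] M [-0.09, -0.1, -0.03] w 0.0256 q7 1.6
zc 0.0746 t 16.33 p [0.5513, 0.2552, 0.075] psi 1.903 F [0.6, -1.2, 5.2] M [-0.01, -0.16, -0.05] w 0.0256 q7 1.52
zc 0.0744 t 16.58 p [0.5512, 0.2552, 0.0747] psi 1.804 F [0.6, -0.5, 6.0] M [0.03, -0.21, -0.09] w 0.0255 q7 1.45
```

Run:
```python
from h import *
from bench import bot,fingers,status,vision
screw(bot,status,1.8,.0744,10,d=.12)
f=vision.grab_frame("scene");np.savez("scene4.npz",**f)
cv2.imwrite("pics/l.png",cv2.resize(f["frame"][90:180,275:375],None,fx=6,fy=6,interpolation=cv2.INTER_CUBIC))
```

```text
zc 0.0742 t 16.85 p [0.5511, 0.2554, 0.0745] psi 1.684 F [0.9, -0.0, 5.0] M [0.06, -0.17, -0.02] w 0.0256 q7 1.36
zc 0.0740 t 17.12 p [0.551, 0.2554, 0.0743] psi 1.565 F [-0.1, 0.0, 4.9] M [0.09, -0.17, -0.05] w 0.0253 q7 1.27
zc 0.0738 t 17.38 p [0.5509, 0.2554, 0.074] psi 1.445 F [-0.5, 0.4, 5.1] M [0.01, -0.14, -0.06] w 0.0257 q7 1.18
zc 0.0735 t 17.65 p [0.5509, 0.2556, 0.0738] psi 1.325 F [1.0, -0.7, 5.3] M [0.11, -0.14, -0.05] w 0.0253 q7 1.09
zc 0.0733 t 17.92 p [0.551, 0.2557, 0.0736] psi 1.205 F [-0.1, 0.7, 5.6] M [0.09, -0.18, -0.07] w 0.0254 q7 1.0
zc 0.0731 t 18.18 p [0.5509, 0.2556, 0.0734] psi 1.085 F [-0.1, 0.5, 4.3] M [0.12, -0.19, 0.02] w 0.0256 q7 0.91
zc 0.0728 t 18.45 p [0.5508, 0.2556, 0.0731] psi 0.965 F [0.9, 0.9, 6.6] M [0.16, -0.1, -0.01] w 0.0255 q7 0.82
zc 0.0726 t 18.72 p [0.5508, 0.2558, 0.0729] psi 0.845 F [0.1, 0.6, 5.8] M [0.13, -0.08, 0.05] w 0.0255 q7 0.73
zc 0.0724 t 18.98 p [0.5509, 0.2557, 0.0728] psi 0.725 F [0.2, -0.8, 6.8] M [0.08, -0.07, -0.04] w 0.0253 q7 0.64
zc 0.0722 t 19.25 p [0.5509, 0.2557, 0.0725] psi 0.605 F [-0.0, 0.2, 7.5] M [0.14, -0.07, -0.03] w 0.0257 q7 0.54
```

View pics/l.png

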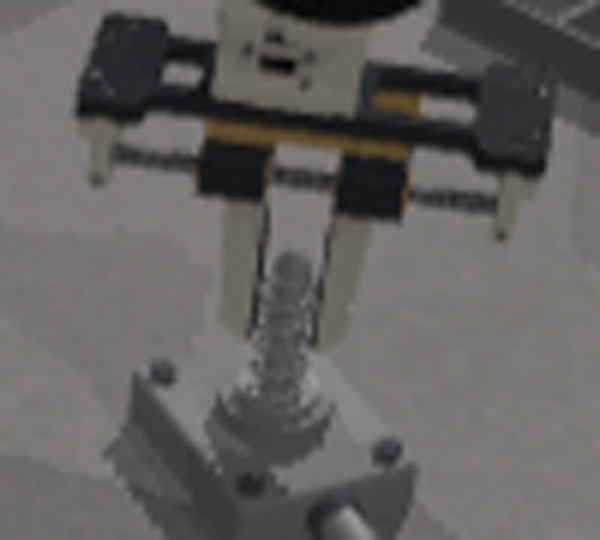

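The scene view shows the spring on the rod, upright between the fingers, with its lower coils at the collar at about (275,390) in the crop. Forces are steady at 5–7 N. I'll continue.

Run:
```python
from h import *
from bench import bot,fingers,status,vision
screw(bot,status,.6,.0722,9,d=.12,zmin=.0711)
```

```text
zc 0.0719 t 19.57 p [0.5508, 0.2558, 0.0723] psi 0.485 F [-0.1, -0.2, 6.3] M [0.06, -0.06, -0.01] w 0.0255 q7 0.45
zc 0.0717 t 19.83 p [0.5509, 0.256, 0.0722] psi 0.365 F [0.1, 1.1, 7.4] M [0.1, 0.02, 0.04] w 0.0257 q7 0.36
zc 0.0715 t 20.1 p [0.551, 0.256, 0.0721] psi 0.245 F [-0.7, 1.3, 7.8] M [0.18, -0.06, 0.02] w 0.0251 q7 0.27
zc 0.0712 t 20.37 p [0.5512, 0.2558, 0.0719] psi 0.124 F [0.3, 1.8, 6.9] M [0.13, -0.06, -0.03] w 0.0255 q7 0.17
zc 0.0711 t 20.63 p [0.5514, 0.2557, 0.0718] psi 0.004 F [0.7, 0.5, 6.9] M [0.15, -0.04, -0.03] w 0.0253 q7 0.08
zc 0.0711 t 20.9 p [0.5513, 0.2557, 0.0718] psi -0.116 F [0.2, 1.1, 6.8] M [0.16, -0.05, -0.06] w 0.0255 q7 -0.01
zc 0.0711 t 21.17 p [0.5512, 0.2557, 0.0717] psi -0.236 F [0.4, 1.8, 6.9] M [0.12, -0.04, -0.06] w 0.0257 q7 -0.11
zc 0.0711 t 21.43 p [0.5511, 0.2556, 0.0717] psi -0.356 F [1.3, 2.1, 7.0] M [0.03, 0.06, -0.01] w 0.0253 q7 -0.2
zc 0.0711 t 21.7 p [0.551, 0.2556, 0.0716] psi -0.476 F [1.2, 1.4, 8.2] M [0.08, 0.15, 0.03] w 0.0257 q7 -0.3
```

The twist has reached 2.68 rad, so φ should be about 7.83. The TCP height of 71.6 mm puts the lower end at about 44.6 mm against the 45 mm collar. I'll release, back off and measure the result.

Run:
```python
from h import *
from bench import bot,fingers,status,vision
bot.line_to([*ROD,.072],ori(-.48),rate=.02);show(status.sense())
fingers.move_gripper(.06);show(status.sense())
bot.line_to([*ROD,.19],ori(-.48),rate=.15)
bot.goto([.45,.35,.25],ori(-.48+.6));bot.goto([.42,.45,.25],ori(.3));show(status.sense())
for n in("scene","top"):
    f=vision.grab_frame(n);np.savez(f"{n}5.npz",**f)
    P=cloud(f);ok=f["z_map"]>0
    r=np.hypot(P[...,0]-ROD[0],P[...,1]-ROD[1]);q=P[ok&(r<.016)&(P[...,2]>.085)];d=q[:,:2]-ROD;rr=np.hypot(*d.T);a=np.arctan2(d[:,1],d[:,0])
    k=rr>.0075;o=np.argsort(a[k]);print(n,[(x,y) for x,y in zip(a[k][o].round(2).tolist(),(q[k][o][:,2]*1000).round(0).astype(int).tolist())])
s=load("scene",5)["frame"];t=load("top",5)["frame"]
rz=lambda a:cv2.resize(a,(396,396),interpolation=cv2.INTER_CUBIC)
cv2.imwrite("pics/m.png",cv2.convertScaleAbs(np.hstack([rz(s[122:166,298:342]),rz(t[188:232,144:188])]),alpha=1.6,beta=-40))
cv2.imwrite("pics/scene5.png",s);cv2.imwrite("pics/top5.png",t)
```

```text
t 21.95 p [0.5508, 0.2555, 0.0719] psi -0.478 F [1.4, 1.1, 4.3] M [0.15, -0.21, -0.01] w 0.0254 q7 -0.3
 t 22.7 p [0.5505, 0.2553, 0.072] psi -0.48 F [-0.1, -0.3, 0.5] M [-0.05, 0.12, -0.04] w 0.0599 q7 -0.3
 t 24.78 p [0.421, 0.449, 0.2485] psi 0.298 F [-0.1, -0.8, -0.2] M [-0.12, 0.03, -0.03] w 0.0597 q7 -0.18
scene [(-2.26, 109), (-2.16, 97), (-1.88, 105), (-1.84, 108), (-1.74, 97), (-1.66, 96), (-1.48, 95), (-1.39, 89), (-1.26, 91), (-1.19, 88), (-1.17, 111), (-1.13, 98), (-1.07, 105), (-0.96, 96), (-0.92, 95), (-0.86, 111), (-0.83, 86), (-0.74, 97), (-0.7, 97), (-0.58, 89), (-0.57, 111), (-0.57, 114), (-0.52, 88), (-0.52, 96), (-0.44, 104), (-0.42, 96), (-0.25, 94), (-0.19, 96), (-0.17, 110), (-0.14, 101), (-0.13, 89), (-0.11, 98), (-0.1, 107), (-0.06, 104), (-0.04, 98), (0.09, 97), (0.1, 100), (0.2, 109), (0.26, 89), (0.32, 85), (0.35, 111), (0.39, 98), (0.41, 86), (0.41, 103), (0.48, 100), (0.8, 87), (0.99, 101), (1.02, 91), (1.12, 100), (1.32, 101), (3.05, 91), (3.11, 94), (3.11, 106)]
top [(-3.14, 108), (-2.99, 95), (-2.98, 86), (-2.86, 109), (-2.79, 85), (-2.76, 109), (-2.6
[... 168 characters left out ...]
(-1.87, 87), (-1.84, 108), (-1.74, 99), (-1.69, 88), (-1.67, 87), (-1.5, 100), (-1.47, 89), (-1.44, 89), (-1.26, 99), (-1.25, 86), (-1.21, 89), (-1.12, 97), (-0.96, 86), (-0.96, 101), (-0.79, 102), (-0.69, 105), (-0.68, 88), (-0.49, 102), (-0.39, 89), (-0.29, 102), (-0.1, 103), (-0.03, 101), (0.11, 103), (0.17, 102), (0.35, 100), (0.38, 102), (0.47, 107), (0.56, 88), (0.68, 102), (0.69, 91), (0.69, 104), (0.85, 101), (0.93, 104), (1.02, 101), (1.1, 103), (1.28, 105), (1.33, 103), (1.5, 103), (1.51, 105), (1.69, 103), (1.71, 103), (1.9, 107), (1.94, 105), (2.11, 104), (2.16, 93), (2.23, 102), (2.27, 106), (2.39, 104), (2.56, 104), (2.71, 106), (2.79, 105), (2.94, 108), (3.1, 106), (3.12, 97)]
```

View pics/m.png

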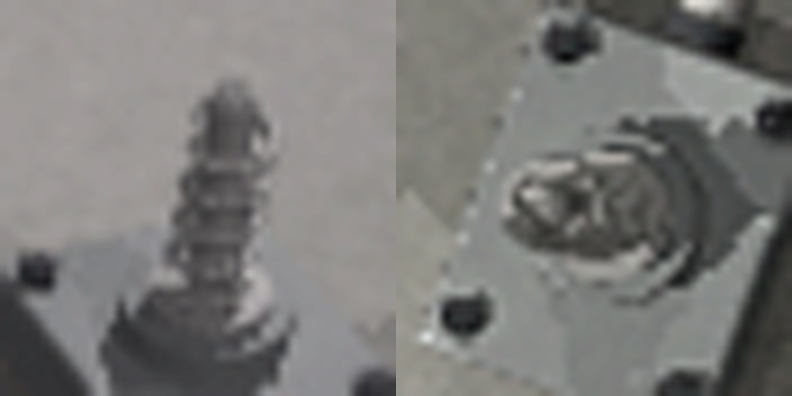

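View pics/top5.png

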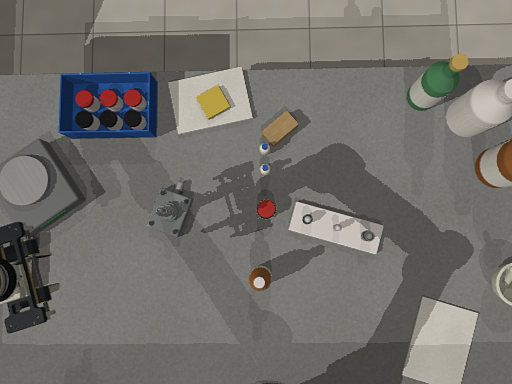

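After release, both depth views put the spring's top at 109–111 mm (nominal 109). The top step is at about -1.8 rad, where -1.83 was expected. That gives φ≈7.8, inside 7.5–8.2. The descent also stalled at collar height over the last half radian, which is consistent with being seated. The top view shows everything else where it was. A quick numeric check of the bystanders comes next, then I'll hand in.

Run:
```python
from h import *
a,b=load("top"),load("top",5)
for nm,z,(u,v) in(("syrup",.15,(260,279)),("d1",.06,(265,148)),("d2",.06,(265,169)),("balm",.045,(266,209)),("carton",.035,(280,128)),("sleeve",.063,(368,236)),("bush",.06,(307,219))):
    o=[]
    for f in(a,b):
        P=cloud(f);W=np.zeros(P.shape[:2],bool);W[v-22:v+23,u-22:u+23]=1
        c=ray(f,(u,v),z);m=W&(f["z_map"]>0)&(P[...,2]>(.024 if z!=.063 and nm!="bush" else .035))&(np.hypot(*(P[...,:2]-c[:2]).transpose(2,0,1))<.03);o.append(P[m].mean(0))
    print(nm,((o[1]-o[0])*1000).round(1))
from bench import order,status
show(status.sense());print(order.sign_off())
```

```text
syrup [ 0.1  0.  -0.4]
d1 [-0.1  0.3 -0.1]
d2 [ 0.1  0.2 -0.2]
balm [-0.1  0.   0. ]
carton [-0.  -0.3  0.3]
sleeve [-0.1  0.1 -0.3]
bush [-0.   0.   0.3]
 t 24.88 p [0.422, 0.4473, 0.2495] psi 0.295 F [-0.0, -1.5, -0.3] M [-0.03, 0.0, 0.0] w 0.0599 q7 -0.18
the job is handed in; nothing more can be done
None
```

The spring is on the pump's rod with its lower end under the pin, seated on the collar and let go. I handed the job in at 24.9 s. It reports no verdict.

**How it went:** I lifted the spring off the middle peg and slid it over the rod. It stopped on the pin 4.2 mm above the collar, against 4.25 mm predicted from the images. I then turned it 2.68 rad clockwise in a single grasp. The measured vertical force stayed at about 8 N or less throughout.

**Last checks:**
- **Seating:** the descent stalled at collar height over the last 0.5 rad. After release, the depth images put the spring's top at about 109–111 mm (109 mm nominal). They are only good to about 1.5 mm, so the seating rests mainly on the stall.
- **Pin position:** the wire's top step, at the same angle as its lower end, was at about -1.8 rad (-1.83 expected). That puts the pin about 7.8 rad along the wire, inside the 7.5–8.2 window.
- **Everything else:** the other two parts on the stand and the bottles, jar and carton moved 0.4 mm or less, which is within measurement noise. The arm was clear of everything at hand-in.

No check failed. The one oddity was a grip width of 25.5 mm on the 27 mm spring, steady throughout, which I didn't look into.

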